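Load the analyser's reagent carrier

ROBOT

A 6-joint arm with a two-finger parallel gripper is mounted at the origin on the work surface. World frame = base frame: x ahead of the robot, y to its left, z up, the work surface at z = 0. Lengths are in m, angles in degrees, forces in N, time in s.
With the tool pointing down it reaches from about 0.375 to 0.75 m from the base axis. Payload 9 kg.
Tool frame: the origin (TCP) lies where the fingers leave the gripper's body, on its centre line; the fingertips stand 73 mm ahead of it and the grasp point (between the pads) lies 54 mm ahead of it (robot.tip_reach is the distance from the TCP to the fingertips, in m); z points along the fingers, y is the direction in which the jaws open and shut (so a half turn about z gives the same grasp; the last joint's range is limited). The gripper opens to 85 mm and grips with 20 to 120 N. Pads are 22 mm wide; open, the fingers measure 114 mm over their backs; the gripper's body (76 mm by 85 mm) begins 54 mm behind the grasp point. The pads swing forward as they close: fully open they stand 13 mm farther back than shut.
Start: joints at [54.104, 5.964, 5.575, 89.605, 0, 77.527], TCP at [0.239, 0.551, 0.304] pointing down, gripper open.
Joint ranges: [-171.21, 171.21], [-48.23, 106.86], [-62.78, 66.21], [-105.2, 120.99], [-86.42, 89.51], [-180, 180]. Speed limits (degrees/s): [127.2, 127.2, 147.25, 180, 180, 180].

INTERFACE

Orientations are given as [roll, pitch, yaw] about the fixed x, y, z axes, in that order (R = Rz(yaw) Ry(pitch) Rx(roll)).
In Python, from plant import robot gives the robot as it stands. Calls block until the motion is done:
- robot.move_pose(position, orientation): joint-space move of the TCP to a pose.
- robot.line_to(position, vel=0.15, rotation=None, guard=None): straight line of the TCP; rotation=None keeps the orientation; vel is the mean speed in m/s. With guard (N) it stops when the force on the tool has changed by that much, and returns True; else False.
- robot.goto_joints(angles): joint-space move.
- robot.set_gripper(opening): finger opening in m; the grip force is fixed at half the most; returns when the fingers have stopped.
- robot.pause(seconds).
- robot.ik(position, orientation): joint angles nearest the present ones, or None.
- robot.observe(): the state.
- robot.grab_frame(name): name is "scene" or "top" or "wrist"; returns the picture (420x560x3 uint8, blue, green, red); there is no depth.
- robot.get_calibration(name): a dict with "vertical_fov" (degrees; the focal length in pixels is half the picture's height over the tangent of half this angle, whatever the lens; pixels are square), "cx", "cy" (the principal point, pixels), "rvec" (rotation vector, rad) and "tvec" (3), from world to camera coordinates, as OpenCV has them. Camera axes: x right, y down, z forward; pixel columns grow to the right and rows downward; lengths in m; the calibration is good to about 2 mm. A picture is of the moment at which its call begins: read the wrist's pose just before it. get_calibration takes no time and is no camera call; for the wrist camera it gives the pose at the moment of the call.
A pose or a line that the arm cannot do raises robot.IKError and nothing moves.
- robot.job_done(): hands the job in, once; it reports no verdict.
The state is a dict: "time": time; "q": joint angles; "qvel": joint speeds; "joint_torque": joint torques, N m; "tool_pos": TCP position; "tcp_rot": TCP orientation; "ft_force": force on the tool from outside, world axes, zero at the start; "torque": the same for the moment, N m; "gripper_width": finger opening in m.
Only numpy, scipy, OpenCV 4.12 (cv2) and the standard library are available. Lean on these libraries where they do the work, as an engineer would, in place of code of your own. Each camera call takes 0.05 s, during which the arm holds its last target. There are 200 camera calls.

TASK

Load the analyser's carrier tray for the morning run: stand the short round bottle in the large round pocket, the square bottle in the square pocket, the deep pipette-tip box in the oblong pocket and the small vial in the small round pocket, each fully down in its pocket. Keep everything upright all the while, and leave the tall bottle and the flat box standing where they are.

Things in the scene. Friction and masses are not known exactly. Their poses are not given: they have to be found in the camera images.
- round_bottle: Short round reagent bottle: amber body 46 diameter and 60 high, white cap 34 diameter and 14 high on top (74 overall), paper label band (sizes in mm); about 0.13 kg. Stands upright; origin at the centre of its underside, z up. Goes into the large round pocket.
- square_bottle: Square reagent bottle: amber body 44 x 44 and 64 high, white round cap 30 diameter and 12 high on top (76 overall) (sizes in mm); about 0.14 kg. Stands upright; origin at the centre of its underside, z up, x and y square to its sides. Goes into the square pocket.
- tip_box: Deep pipette-tip box: closed, rigid, white with grey lid, 64 (along its x) x 44 (along its y) x 50 high (sizes in mm); about 0.10 kg. Lid and body have flush straight sides and do not come apart. Origin at the centre of its underside, z up. Goes into the oblong pocket, lid up.
- vial: Small control vial: amber, 24 diameter and 55 high including a white cap of the same diameter 12 high (sizes in mm); about 0.035 kg. Stands upright; origin at the centre of its underside, z up. Goes into the small round pocket.
- tall_bottle: Look-alike, to be left alone: tall round bottle, amber body 46 diameter and 100 high with a narrow white cap 22 diameter and 14 high (114 overall). Origin at the centre of its underside, z up. Sizes in mm.
- flat_box: Look-alike, to be left alone: flat slide box, white with grey lid, 78 (along its x) x 48 x 20 high. Origin at the centre of its underside, z up. Sizes in mm.
- well_round: Fixed white block 92 x 92 x 18 with one pocket 14 deep in its middle; underside 5, pocket floor 9, top 23 above the table. Four such blocks fill the 2 x 2 stations (98 apart) of a low tray 212 x 212 x 16, in changing order. Origin: centre of its underside; z up; x, y along its edges. Pocket: large and round, 60 diameter (for the short round bottle). Sizes in mm.
- well_square: Fixed white block 92 x 92 x 18 with one pocket 14 deep in its middle; underside 5, pocket floor 9, top 23 above the table. Four such blocks fill the 2 x 2 stations (98 apart) of a low tray 212 x 212 x 16, in changing order. Origin: centre of its underside; z up; x, y along its edges. Pocket: square, 60 x 60 (for the square bottle). Sizes in mm.
- well_long: Fixed white block 92 x 92 x 18 with one pocket 14 deep in its middle; underside 5, pocket floor 9, top 23 above the table. Four such blocks fill the 2 x 2 stations (98 apart) of a low tray 212 x 212 x 16, in changing order. Origin: centre of its underside; z up; x, y along its edges. Pocket: oblong, 80 along x and 60 along y (for the deep tip box). Sizes in mm.
- well_vial: Fixed white block 92 x 92 x 18 with one pocket 14 deep in its middle; underside 5, pocket floor 9, top 23 above the table. Four such blocks fill the 2 x 2 stations (98 apart) of a low tray 212 x 212 x 16, in changing order. Origin: centre of its underside; z up; x, y along its edges. Pocket: small and round, 38 diameter (for the vial). Sizes in mm.
Mind the look-alikes: they are no part of the job. What is shaped like the vial but yellow is not meant.

How it is judged:
By the outcome, as a careful person would: the job done as asked, in the order asked, and still so for the second after the job is handed in, with the robot touching nothing.
It also fails if it takes over 112 s, if anything falls off the work surface, if the arm or the gripper's body presses on something with over 40 N, if the wrist force passes 120 N, or if a joint passes its speed limit or range.

## Working session

There is one attempt and no reset: what is moved stays moved. The work goes in short steps, each a Python script; the robot and the scene stay as the last script left them, time stands still between calls to the robot, and variables do not carry over. Pictures are saved under pics/ and viewed, about 12 in all and at most 16, crops included, and the job is handed in when it is done.

```bash
mkdir -p pics; ls
python3 - <<'E'
from plant import robot
import cv2
for n in("scene","top","wrist"):
    c=robot.get_calibration(n);print(n,c)
    cv2.imwrite(f"pics/{n}0.png",robot.grab_frame(n))
o=robot.observe();print(o)
E
```

```text
pics
scene {'vertical_fov': 44.1049412603972, 'cx': 271.5201946612015, 'cy': 209.86076235973866, 'rvec': array([ 2.11942306,  1.00275782, -0.45738332]), 'tvec': array([-0.27955822, -0.25074578,  1.49109517])}
top {'vertical_fov': 51.30330632691666, 'cx': 272.6006887230043, 'cy': 215.44421554337305, 'rvec': array([ 2.16422495, -2.15773993,  0.1936644 ]), 'tvec': array([-0.05231856,  0.49781141,  0.81860896])}
wrist {'vertical_fov': 61.08091308865488, 'cx': 279.3915058761152, 'cy': 209.71611626310224, 'rvec': array([-2.39773314, -1.57410006, -0.24767963]), 'tvec': array([-0.59921859, -0.03987577,  0.3796774 ])}
{'time': 0.15, 'q': array([ 5.41044579e+01,  5.99219044e+00,  5.53745213e+00,  8.96057843e+01,
       -6.17673480e-06,  7.75271725e+01]), 'qvel': array([ 0.08385192, -0.05681023,  0.10651157, -0.04290562,  0.01228277,
        0.06331838]), 'joint_torque': array([ 4.83256488e-03, -5.57356060e+01,  5.04005420e+01,  1.25023795e-02,
       -2.05736296e-04, -7.15598077e-06]), 'tool_pos': array([0.2383811 , 0.5504082 , 0.30328781]), 'tcp_rot': array([-1.79940904e+02, -1.30654376e-02,  1.56577279e+02]), 'ft_force': array([-0.52432926, -0.23052123, -0.20435978]), 'torque': array([0.02106091, 0.02053713, 0.01962584]), 'gripper_width': 0.08548272611147383}
```

View pics/top0.png

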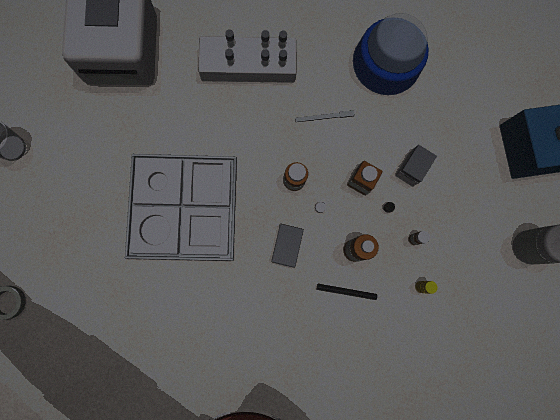

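View pics/scene0.png

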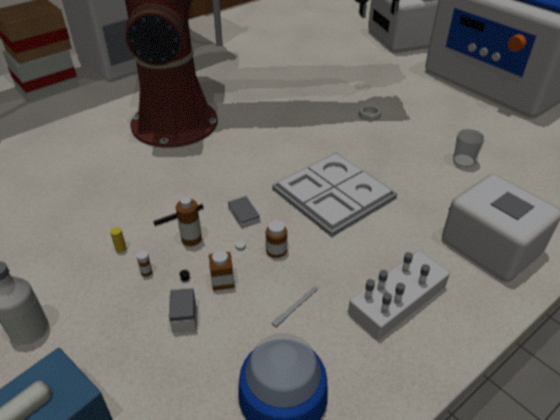

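The top view shows the tray around (182,207), with the vial pocket at (158,181), the large round pocket at (154,230), and the two rectangular ones at (210,184) and (206,232). The objects are the round bottle (296,175), square bottle (368,175), tip box (417,165), vial (418,238), tall bottle (362,247) and flat box (288,245). The scene view agrees.

```bash
cat > h.py <<'E'
import numpy as np, cv2
from plant import robot
def cam(n):
    c=robot.get_calibration(n); f=210/np.tan(np.radians(c["vertical_fov"]/2))
    R=cv2.Rodrigues(c["rvec"])[0]; return dict(f=f,cx=c["cx"],cy=c["cy"],R=R,t=c["tvec"],C=-R.T@c["tvec"])
def ray(c,p): d=c["R"].T@np.array([(p[0]-c["cx"])/c["f"],(p[1]-c["cy"])/c["f"],1.]); return d/np.linalg.norm(d)
def onz(c,p,z): d=ray(c,p); return c["C"]+d*(z-c["C"][2])/d[2]
def proj(c,X): v=c["R"]@np.asarray(X,float)+c["t"]; return c["f"]*v[:2]/v[2]+[c["cx"],c["cy"]]
def tri(c1,p1,c2,p2):
    a,b=ray(c1,p1),ray(c2,p2); s=np.linalg.lstsq(np.c_[a,-b],c2["C"]-c1["C"],rcond=None)[0]
    P,Q=c1["C"]+a*s[0],c2["C"]+b*s[1]; return (P+Q)/2,np.linalg.norm(P-Q)
E
python3 - <<'E'
from h import *
np.set_printoptions(precision=4,suppress=True)
c=cam("top"); s=cam("scene"); w=cam("wrist")
for n,p,z in [("round",(296,170),.074),("square",(370,170),.076),("tip",(418,163),.05),("vial",(420,239),.05),("tall",(369,246),.114),("flat",(288,245),.02),("tr",(182,207),.023)]:
    X=onz(c,p,z); print(n,X,np.hypot(*X[:2]),proj(s,X))
print(tri(c,(296,170),s,(277,227)),tri(c,(371,170),s,(221,257)))
print("cams",c["C"],w["C"],w["R"][2])
o=robot.observe()
print("offset tool y/x",w["C"]-o["tool_pos"])
a=np.radians(o["tcp_rot"][2]);R=np.array([[np.cos(a),np.sin(a)],[np.sin(a),-np.cos(a)]]);print(R.T@(w["C"]-o["tool_pos"])[:2])
im=cv2.imread("pics/top0.png");
a=cv2.resize(im[145:270,115:245],None,fx=3,fy=3,interpolation=2);b=cv2.resize(im[145:270,265:445],None,fx=3,fy=3,interpolation=2)
m=np.hstack([a,b])[:, :]; m=cv2.resize(m,(790,int(m.shape[0]*790/m.shape[1]))); cv2.imwrite("pics/z1.png",cv2.convertScaleAbs(m,alpha=1.6))
E
```

```text
round [ 0.5803 -0.0941  0.074 ] 0.5878573168063541 [278.1564 225.4809]
square [ 0.581  -0.2357  0.076 ] 0.6270268206060878 [221.5664 257.3951]
tip [ 0.6029 -0.339   0.05  ] 0.6916536108485848 [183.1326 300.2779]
vial [ 0.4516 -0.3357  0.05  ] 0.562680864280028 [144.3529 253.0178]
tall [ 0.4328 -0.2194  0.114 ] 0.4852780511681921 [185.0625 199.9498]
flat [ 0.4415 -0.0819  0.02  ] 0.4490601228573859 [243.3655 208.0253]
tr [0.516  0.1283 0.023 ] 0.5316993418433543 [332.6469 185.7133]
(array([ 0.5803, -0.0955,  0.0707]), np.float64(0.0026785674630245703)) (array([ 0.5808, -0.237 ,  0.0777]), np.float64(0.00048578033732487414))
cams [ 0.3738 -0.0226  0.8834] [0.1658 0.5817 0.3729] [ 0.2829 -0.1236 -0.9511]
offset tool y/x [-0.0726  0.0313  0.0696]
[ 0.079  -0.0001]
```

View pics/z1.png

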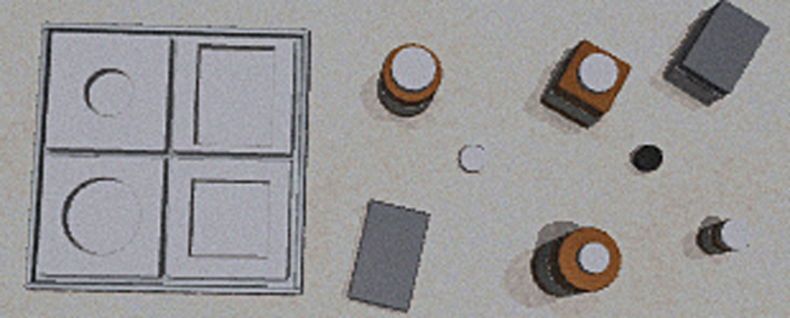

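The crop shows the oblong pocket at top right (long side along world x), the square pocket at bottom right, the small round one at top left and the large round one at bottom left. Next I take wrist views over the tray and the objects, two places each.

Run:
```python
from h import *
import pickle
D={}
for k,p in [("t1",(.50,.17,.30)),("t2",(.50,.08,.30)),("o1",(.50,-.15,.32)),("o2",(.50,-.26,.32))]:
    robot.move_pose(list(p),[180,0,180]); robot.pause(.2)
    c=cam("wrist"); im=robot.grab_frame("wrist"); D[k]=(c,im); cv2.imwrite(f"pics/{k}.png",im)
pickle.dump(D,open("views.pkl","wb"))
print(robot.observe()["time"],robot.observe()["tool_pos"],robot.observe()["tcp_rot"])
```

```text
4.725 [ 0.50027162 -0.25897649  0.32026469] [-1.79990000e+02  1.79323807e-02 -1.79912928e+02]
```

View pics/t2.png

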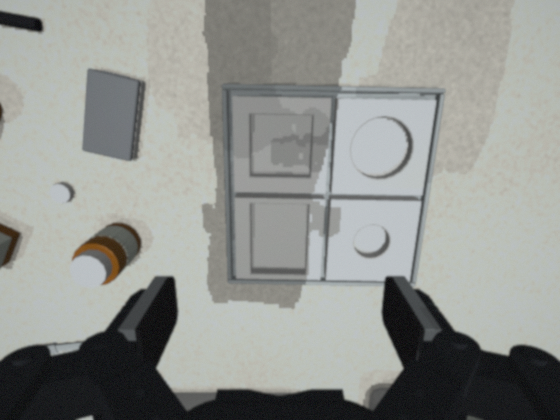

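View pics/o1.png

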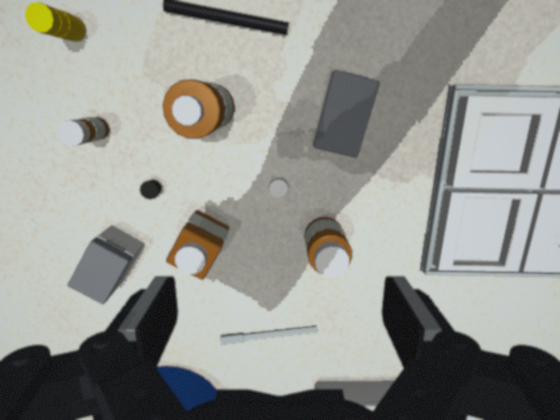

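View pics/o2.png

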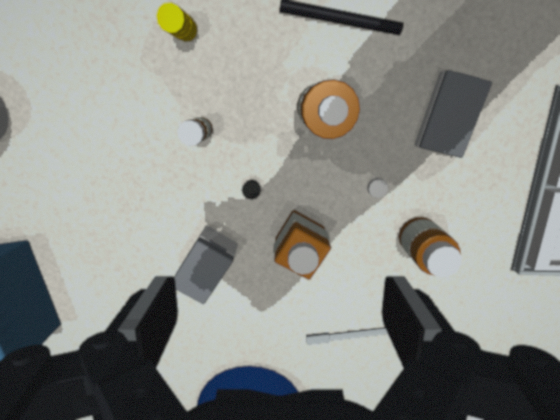

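t2 shows the tray at (222–444, 85–287): square pocket (281,144), oblong (279,237), large round (380,147) and small round (371,240). o1 and o2 show the caps at these pixels, o1 then o2:
- Round bottle: (334,261), (443,261)
- Square bottle: (190,260), (303,260)
- Vial: (71,132), (191,132)

I'll take a zoomed composite to get the edges of the square bottle and tip box.

Run:
```python
import cv2,numpy as np
a=cv2.imread("pics/o1.png")[200:310,60:240];b=cv2.imread("pics/o2.png")[200:310,165:345]
t=cv2.imread("pics/t1.png")[70:300,:]
z=lambda i,s:cv2.convertScaleAbs(cv2.resize(i,None,fx=s,fy=s,interpolation=2),alpha=1.25)
m=np.hstack([z(a,2.2),z(b,2.2)]); t=z(t,1.4)
t=cv2.copyMakeBorder(t,0,0,0,m.shape[1]-t.shape[1],0) if t.shape[1]<m.shape[1] else t[:,:m.shape[1]]
cv2.imwrite("pics/z2.png",np.vstack([m,t]));print(m.shape,t.shape)
```

```text
(242, 792, 3) (322, 792, 3)
```

View pics/z2.png

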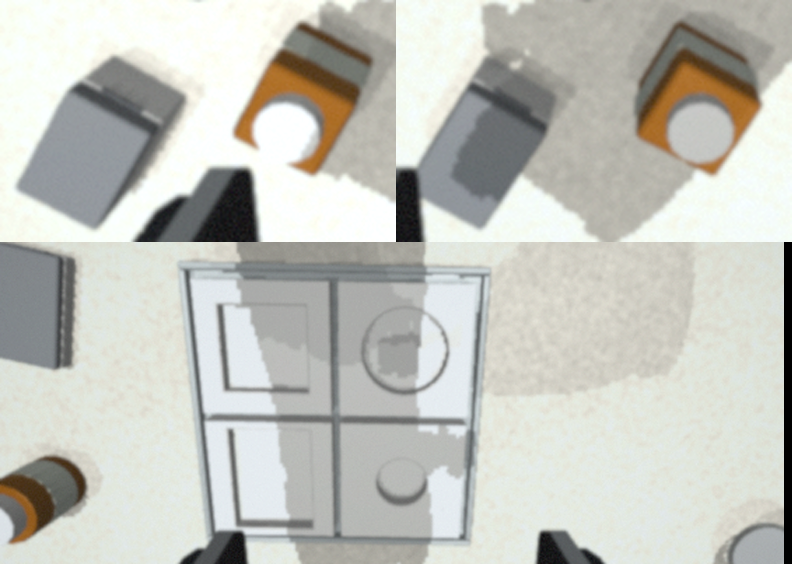

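The composite gives the lid corners, body-top corners and tray corners in both views. Now I triangulate.

Run:
```python
from h import *
import pickle
np.set_printoptions(precision=4,suppress=True)
D=pickle.load(open("views.pkl","rb")); c={k:v[0] for k,v in D.items()}
def T(n,k1,p,k2,q):
    r=[tri(c[k1],a,c[k2],b) for a,b in zip(p,q)]; X=np.array([x[0] for x in r]); print(n,"\n",X,[round(x[1],4) for x in r]); return X
T("round",'o1',[(334,261)],'o2',[(443,261)]);T("square",'o1',[(190,260)],'o2',[(303,260)]);T("vial",'o1',[(71,132)],'o2',[(191,132)])
T("roundbody low edge? tall cap",'o1',[(187,111)],'o2',[(334,111)])
A=[(95.5,240),(131.4,256.8),(103.6,303.6),(67.7,285)];X=T("tip",'o1',A[:3],'o2',[(199.5,240),(233.2,258.2),(204.1,303.6)])
def yaw(v): return np.degrees(np.arctan2(v[1],v[0]))
P=np.array([onz(c['o1'],a,X[:,2].mean()) for a in A]); P50=np.array([onz(c['o1'],a,.05) for a in A]);print("tip ctr",P.mean(0),P50.mean(0),"long",yaw(P50[2]-P50[1]),yaw(P50[3]-P50[0]),[np.linalg.norm(P50[i]-P50[i-1]) for i in range(4)])
S=[(187.7,228.2),(223.2,245.9),(202.7,279.1),(166.8,260.5)];X=T("sq body",'o1',S,'o2',[(296.8,223.6),(330.5,247.3),(311.4,279.1),(275.9,259.5)])
P=np.array([onz(c['o1'],a,.064) for a in S]);print("sq ctr",X.mean(0),P.mean(0),[yaw(P[i]-P[i-1]) for i in range(4)])
P=np.array([onz(c['o2'],a,.064) for a in [(296.8,223.6),(330.5,247.3),(311.4,279.1),(275.9,259.5)]]);print("sq o2",P.mean(0),[yaw(P[i]-P[i-1]) for i in range(4)])
z=lambda q:[(x/1.4,(y-242)/1.4+70) for x,y in q]
t1=z([(179,263),(490,268),(467,544),(211,541)]); t2=[(222,85),(444,90),(415,287),(229,282)]
X=T("tray",'t1',t1,'t2',t2); print(X.mean(0),[(yaw(X[i]-X[i-1]),np.linalg.norm(X[i]-X[i-1])) for i in range(4)])
w1=z([(405,349),(264,347),(271,478),(401.5,477)]); w2=[(380,147),(281.5,145),(279.5,237.5),(371,240)]
T("pockets r,s,l,v",'t1',w1,'t2',w2)
for k,w in(('t1',w1),('t2',w2)): print(np.array([onz(c[k],a,.023) for a in w]))
```

```text
round 
 [[ 0.5817 -0.0935  0.063 ]] [np.float64(0.0001)]
square 
 [[ 0.5754 -0.2361  0.0741]] [np.float64(0.0)]
vial 
 [[ 0.4546 -0.3407  0.056 ]] [np.float64(0.0001)]
roundbody low edge? tall cap 
 [[ 0.4333 -0.2183  0.1127]] [np.float64(0.0001)]
tip 
 [[ 0.5689 -0.3441  0.0399]
 [ 0.5899 -0.3093  0.0385]
 [ 0.6406 -0.342   0.0492]] [np.float64(0.0), np.float64(0.0015), np.float64(0.0)]
tip ctr [ 0.6053 -0.3443  0.0425] [ 0.6013 -0.3401  0.05  ] long -33.688964679596374 -36.06558480532134 [np.float64(0.06491795500246166), np.float64(0.03948143461967168), np.float64(0.06787060023983942), np.float64(0.04202765089489666)]
sq body 
 [[ 0.5479 -0.2415  0.0527]
 [ 0.5704 -0.2066  0.0532]
 [ 0.6    -0.2266  0.0676]
 [ 0.581  -0.2627  0.0627]] [np.float64(0.0046), np.float64(0.0015), np.float64(0.0001), np.float64(0.001)]
sq ctr [ 0.5748 -0.2343  0.059 ] [ 0.5734 -0.2332  0.064 ] [np.float64(145.70324486902248), np.float64(60.988872516103086), np.float64(-31.56038147122835), np.float64(-121.07297461909604)]
sq o2 [ 0.5724 -0.2348  0.064 ] [np.float64(152.07832623903263), np.float64(53.54654
[... 244 characters left out ...]
np.float64(0.0017)]
[0.5193 0.1292 0.013 ] [(np.float64(179.24756578930896), np.float64(0.21386106553394046)), (np.float64(88.99834945402527), np.float64(0.21167609097111084)), (np.float64(-2.0553031470706626), np.float64(0.20622336133695443)), (np.float64(-88.79989833806964), np.float64(0.20765758143384117))]
pockets r,s,l,v 
 [[0.4702 0.1801 0.0156]
 [0.4675 0.0827 0.0235]
 [0.5636 0.0809 0.0255]
 [0.5673 0.1783 0.0189]] [np.float64(0.0006), np.float64(0.0001), np.float64(0.001), np.float64(0.0023)]
[[0.4689 0.1799 0.023 ]
 [0.4675 0.0825 0.023 ]
 [0.5652 0.0802 0.023 ]
 [0.5643 0.1782 0.023 ]]
[[0.4694 0.1781 0.023 ]
 [0.4676 0.0827 0.023 ]
 [0.5641 0.0809 0.023 ]
 [0.5668 0.1772 0.023 ]]
```

The measurements agree:
- **Object heights:** round cap 63 mm and square cap 74 mm against 74 and 76 in the text, vial 56 and tall bottle 113 against 55 and 114. The round cap came out low because its white is saturated, but top plus scene gave 71.
- **Pocket spacing:** about 97 mm, matching the 98 given.

I start with the round bottle.

```bash
cat >> h.py <<'E'
W=dict(round=(.469,.179),square=(.4675,.0826),long=(.5645,.0806),vial=(.566,.178))
ZP,UP=.092,.25
def st(m):
    o=robot.observe(); print(m,"t",round(o["time"],1),"p",o["tool_pos"].round(4),"yaw",round(o["tcp_rot"][2],1),"w",round(o["gripper_width"],4),"F",o["ft_force"].round(1)); return o
def pick(xy,yaw,opening,zp=ZP):
    robot.set_gripper(opening)
    robot.move_pose([*xy,UP-.05],[180,0,yaw]); 
    if robot.line_to([*xy,zp],vel=.12,guard=10): st("TOUCH on descent"); raise SystemExit
    robot.set_gripper(0); robot.pause(.2); st("gripped")
    robot.line_to([*xy,UP],vel=.15); return st("lifted")["gripper_width"]
def place(xy,yaw,zp=ZP):
    robot.line_to([*xy,UP],vel=.2,rotation=[180,0,yaw]); robot.line_to([*xy,zp+.03],vel=.15); robot.pause(.2)
    hit=robot.line_to([*xy,zp+.006],vel=.03,guard=5); o=st(f"down hit={hit}")
    if o["tool_pos"][2]-zp-.009>.006: print("HIGH: not released"); raise SystemExit
    robot.set_gripper(min(.085,o["gripper_width"]+.024)); x,y,z=o["tool_pos"]
    robot.line_to([x,y,UP],vel=.15); st("released")
E
python3 - <<'E'
from h import *
if pick((.579,-.094),180,.08)>.03: place(W["round"],179)
c=cam("wrist"); cv2.imwrite("pics/p1.png",robot.grab_frame("wrist"))
E
```

```text
gripped t 7.5 p [ 0.5797 -0.0943  0.0931] yaw -180.0 w 0.0445 F [0.2 0.3 5.5]
lifted t 8.7 p [ 0.5786 -0.0938  0.2487] yaw -180.0 w 0.045 F [-0.3 -0.6 -0.6]
down hit=True t 12.2 p [0.4688 0.179  0.1021] yaw 179.0 w 0.0447 F [-2.4  0.3  5.1]
released t 13.7 p [0.4684 0.1789 0.2489] yaw 179.0 w 0.0688 F [-0.6 -0.4 -0.7]
```

View pics/p1.png

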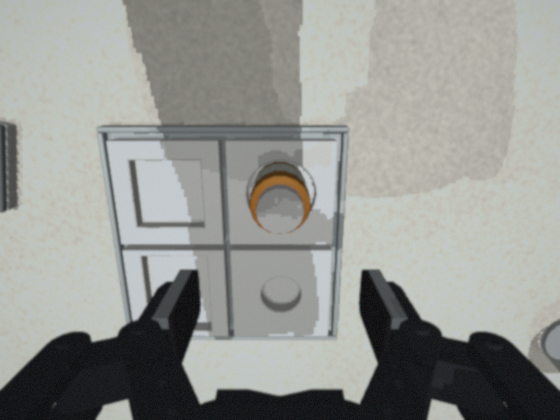

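The round bottle stands upright at (280,205) inside its pocket rim, and it touched down exactly 9 mm above pick height, which is the pocket floor. Square bottle next.

Run:
```python
from h import *
if pick((.574,-.235),149,.08)>.03: place(W["square"],179)
cv2.imwrite("pics/p2.png",robot.grab_frame("wrist"))
```

```text
gripped t 17.3 p [ 0.5744 -0.2353  0.0928] yaw 149.0 w 0.0436 F [-0.  -0.4  5.7]
lifted t 18.5 p [ 0.5736 -0.2347  0.2487] yaw 149.0 w 0.0436 F [ 0.3  0.4 -1.6]
down hit=True t 22.1 p [0.4672 0.0826 0.1018] yaw 179.0 w 0.0436 F [-1.6 -0.1  6.1]
released t 23.6 p [0.4668 0.0827 0.2489] yaw 179.0 w 0.0674 F [-0.8  0.3 -0.4]
```

View pics/p2.png

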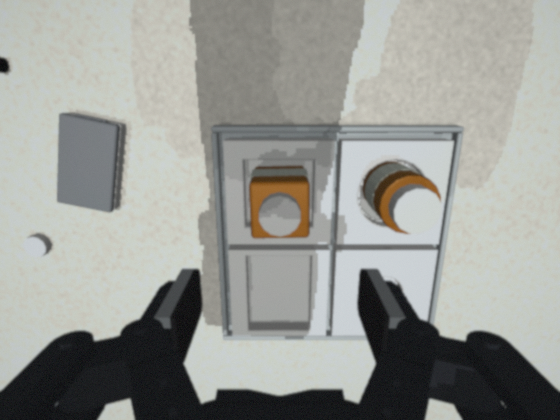

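The square bottle sits square in its pocket at (280,205), and touchdown was again at +9 mm. Now the tip box, followed by a close look at the vial.

Run:
```python
from h import *
import pickle
if pick((.602,-.340),145,.08)>.03: place(W["long"],179)
cv2.imwrite("pics/p3.png",robot.grab_frame("wrist"))
V=[]
for p in [(.43,-.31,.26),(.43,-.37,.26)]:
    robot.move_pose(list(p),[180,0,180]); robot.pause(.2); c=cam("wrist"); V.append((c,robot.grab_frame("wrist")))
pickle.dump(V,open("v.pkl","wb"))
cv2.imwrite("pics/v.png",cv2.resize(np.hstack([V[0][1],V[1][1]]),(800,300)))
```

```text
gripped t 27.3 p [ 0.6024 -0.3403  0.0929] yaw 145.0 w 0.0429 F [1.  0.3 5. ]
lifted t 28.5 p [ 0.6016 -0.3397  0.2486] yaw 145.0 w 0.0435 F [-0.7  0.2 -1.7]
down hit=True t 32.6 p [0.5642 0.0806 0.1019] yaw 179.0 w 0.043 F [-1.2 -0.5  5.5]
released t 34.1 p [0.5638 0.0806 0.2488] yaw 179.0 w 0.0671 F [-0.6  0.6 -0.1]
```

View pics/p3.png

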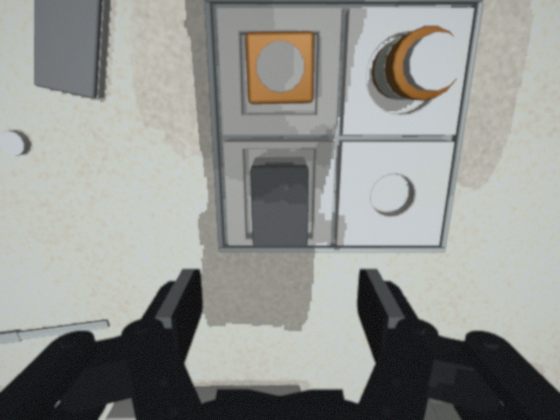

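View pics/v.png

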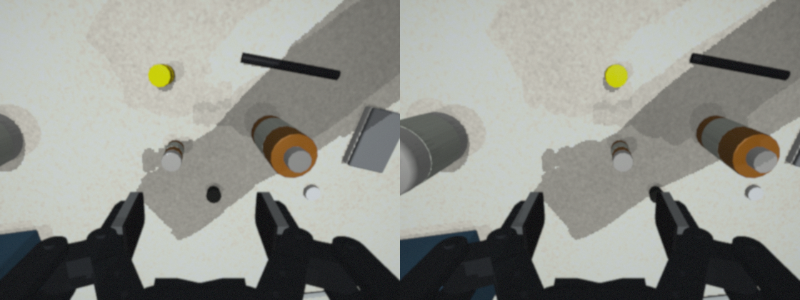

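p3 shows the tip box straight in the oblong pocket at (280,205), with touchdown at +9 mm. The vial cap is at (241,223) in the first close view and (312,223) in the second. Its diameter is about 31 px, which fits 24 mm.

Run:
```python
from h import *
import pickle
V=pickle.load(open("v.pkl","rb")); P=[(241,222.8),(312.3,222.8)]
X,g=tri(V[0][0],P[0],V[1][0],P[1]); Y=[onz(v[0],p,.055).round(4) for v,p in zip(V,P)]; print(X,g,Y)
xy=np.mean(Y,0)[:2]
if np.hypot(*(xy-[.4546,-.3407]))<.008 and abs(X[2]-.055)<.012:
    if pick(tuple(xy),180,.06)>.015: place(W["vial"],179)
    robot.move_pose([.49,.13,.32],[180,0,180]); robot.pause(.2)
    a,b=robot.grab_frame("wrist"),robot.grab_frame("top"); cv2.imwrite("pics/e.png",cv2.resize(np.hstack([a,b]),(800,300)))
    cv2.imwrite("pics/e_w.png",a); st("end")
```

```text
[ 0.45403215 -0.34178819  0.04869628] 0.00026867035405136796 [array([ 0.4519, -0.3411,  0.055 ]), array([ 0.4516, -0.3424,  0.055 ])]
gripped t 38.8 p [ 0.4521 -0.3421  0.0927] yaw -180.0 w 0.0228 F [-0.1  0.8  5.6]
lifted t 40.0 p [ 0.4514 -0.3414  0.2488] yaw 180.0 w 0.0227 F [-0.2 -0.1  0.3]
down hit=True t 44.7 p [0.5659 0.178  0.1018] yaw 179.0 w 0.0231 F [0.2 0.3 4.8]
released t 46.2 p [0.5655 0.1779 0.2488] yaw 179.0 w 0.0472 F [-0.1 -0.1  0.5]
end t 47.0 p [0.4901 0.1302 0.3189] yaw -180.0 w 0.0474 F [-0.1  0.1  0.4]
```

View pics/e.png

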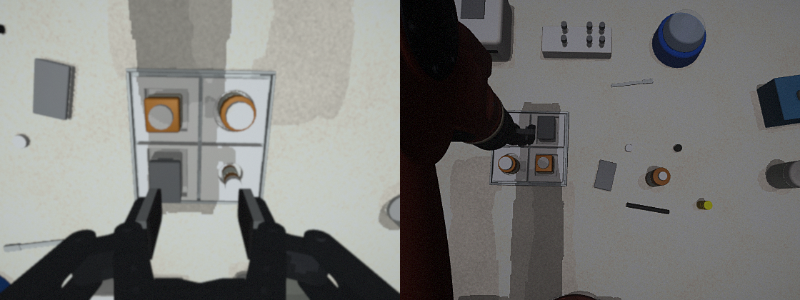

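All four pieces stand upright in their own pockets: square at (163,114), round at (237,110), tip box at (166,180) and vial at (231,172). The tall bottle and flat box are where they were, and the gripper is clear, so I hand in.

Run:
```python
from plant import robot
robot.job_done()
```

```text
the job is handed in; nothing more can be done
```

The tray is loaded and the job is handed in. I placed the short round bottle, square bottle, tip box and vial, in that order, in their pockets by about 47 s of the 112 s allowed.

- **Fully down:** each piece touched down 9.0 to 9.1 mm above its pick height, which matches the 9 mm pocket floor.
- **Last pictures:** the wrist view showed all four upright in the right pockets with the gripper clear. In the top view the tall bottle and flat box appeared unmoved.
- **Disagreements:** triangulating from the wrist camera put the round cap at 63 mm against 74 given, because the white cap was overexposed; the top and scene cameras together gave 71 mm. The close view put the vial's top at 49 mm against 55. Neither affected the grasps.

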